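# Dock a battery pack through the dust flap of the bench charger

### The job

Lay the yellow-topped battery pack on the charger's front apron, brass end towards the orange dust flap, then push it from behind along the lane floor, through the sprung flap, until you feel it press on the sprung contacts hidden inside. Hold it there with a steady push of about 12 N, never more than 20 N, for about a second, then ease off slowly and lift the fingers out so that the flap swings shut behind the pack, which stays upright on the lane floor, touching the contacts. Leave the red wax block, the blue can and the green edge guide where they are.

Things in the scene. Friction and masses are not known exactly. Their poses are not given: they have to be found in the camera images.
- pack_mid (a point): centre of the loose battery pack, a block 90 mm long (its x), 42 mm wide (y), 44 mm high (z), about 0.35 kg: black with a yellow top 8 mm thick; it lies on its underside on the bench. Its +x axis points to the brass-contact end (three brass strips, also seen on top at that end).
- pack_nose (a point): centre of the pack's brass-contact end face, 45 mm from pack_mid along the pack's +x, half-way up.
- bay: the fixed grey charger, 330 mm long (its x, -105 to +225 mm), 84 mm wide. Origin: on the bench under the middle of the shut flap; +x points along the lane into the charger, y is across the lane, z up. Its level floor is 5 mm thick throughout. The lane's middle is y = 0. All x below are in this frame.
- apron_mid (a point): middle of the open apron in front of the flap, on its floor (x = -55, floor 5 mm above the bench). It reaches from x = -105 to -5 mm and is 56 mm wide between two yellow kerbs 8 mm high (above the floor) and 6 mm thick.
- lane_mid (a point): middle of the uncovered part of the lane behind the flap, on its floor (x = 50). From x = -5 mm on, walls 14 mm thick rise 50 mm above the floor, 56 mm apart. Open above from x = 0 to 108 mm, so that fingers reaching down from above can follow the pack through the flap.
- roof_mid (a point): middle of the roof's top (x = 166, 63 mm above the bench) over the lane's inner end, x = 108 to 225 mm; its underside is 50 mm above the lane floor. Under it, unseen, stands the black contact block, 52 mm wide and 40 mm high, across the lane. It is sprung: it gives 1 mm per 5 N, up to 8 mm, and pushes the pack back a little when let go.
- pack_tail (a point): centre of the pack's plain black end face, 45 mm from pack_mid, the end to push on. The contact block's face, where the nose first meets it, stands somewhere from x = 148 to 186 mm in the bay's frame, different each time and not measured, so the tail ends at about x = 58 to 100 mm. Sliding takes 2 to 7 N, so the contacts feel that much less than the push.
- flap (a joint): angle of the orange dust flap, rad: 0 shut across the lane, growing to 1.5 as it swings inward (+x). An upright plate 52 mm long, 40 mm high, 4 mm thick, 3 mm above the lane floor, hinged on a vertical post at the lane's +y wall (x = 2, y = 28 mm in the bay's frame); its free edge sweeps inward to x = 55 mm. A light spring shuts it, 1.5 to 5.5 N at the middle of the plate.
- wax_mid (a point): centre of a red wax block, 110 x 45 x 22 mm, loose on the bench; not to be disturbed.
- cleaner_mid (a point): centre of an upright can with a blue band, 56 mm in diameter, 110 mm high, loose on the bench; not to be disturbed.
- guide_mid (a point): centre of a green ski edge-file guide with a steel file, about 95 x 50 x 34 mm, loose on the bench; not to be disturbed.
Not all that is in view belongs to the job. Of the things shaped like the part that bears pack_mid, the black one is meant.

How it is judged:
By the outcome, as a careful person would: the job done as asked, in the order asked, and still so for the second after the job is handed in, with the robot touching nothing.
It also fails if it takes over 72 s, if anything falls off the work surface, if the arm or the gripper's body presses on something with over 40 N, if the wrist force passes 120 N, or if a joint passes its speed limit or range.

### The arm

A 6-joint arm with a two-finger parallel gripper is mounted at the origin on the work surface. World frame = base frame: x ahead of the robot, y to its left, z up, the work surface at z = 0. Lengths are in mm, angles in degrees, forces in N, time in s.
With the tool pointing down it reaches from about 300 to 850 mm from the base axis. Payload 4.2 kg.
Tool frame: the origin (TCP) lies between the finger pads; the fingertips stand 25 mm ahead of it and the grasp point (between the pads) lies 6 mm ahead of it; x points along the fingers, y is the direction in which the jaws open and shut, and the axes are right-handed (so a half turn about x gives the same grasp; the last joint's range is limited). The gripper opens to 91 mm and grips with 3 to 60 N. Pads are 32 mm wide; open, the fingers measure 118 mm over their backs; the gripper's body (76 mm by 178 mm) begins 60 mm behind the grasp point.
Start: joints at [-1.146, 18.312, 89.639, -0, 72.044, -1.146], TCP at [575.014, 0, 238.976] pointing down, gripper open.
Joint ranges: [-177.97, 177.97], [-48.28, 115.42], [12.27, 149.76], [-77.06, 257.06], [2.81, 150.46], [-146.56, 146.56]. Speed limits (degrees/s): [147.25, 147.25, 180, 180, 180, 180].

### API

Orientations are given as [roll, pitch, yaw] about the fixed x, y, z axes, in that order (R = Rz(yaw) Ry(pitch) Rx(roll)).
In Python, from workcell import env gives the robot as it stands.
- The arm moves only by the tool jog_arm, never from a script. Its argument "plan" is one flat list of numbers, 4 for each row, row after row: the shift along the tool's x, y, z in cm, then the turn about the tool's x in units of 6 degrees (1.0 is 6 degrees). In form: [tx, ty, tz, turn, tx, ty, tz, turn, ...]. A call has 1 to 12 rows; each row shifts and turns the commanded pose from where the row before left it, along the tool's axes as they then stand; what a row does not reach is not made up. A row lasts 1/12 s, in which the tool goes at most 41.7 mm and 7.16 degrees, less where a joint would pass 70% of its speed; a pose out of reach is approached as far as the arm can. A call with a gripper value outside its range is refused whole. "claw" is the finger opening in cm, from 0 to 9.12, set as the call begins (left out, the last holds). The fingers move at their own pace and stop on an object; "newtons" is the grip in N (left out, the last holds). Time passes only in rows, so rows that do not move let the fingers close. It gives the time, the measured TCP pose, the force and the opening at its end, in the units of the state.
- env.state(): the state, without advancing time (a new reading comes with each control period).
- env.grab_frame(name): name is "scene" or "side" or "wrist"; returns the picture (400x640x3 uint8, red, green, blue); there is no depth.
- env.calibration(name): a dict with "vertical_fov" (degrees; the focal length in pixels is half the picture's height over the tangent of half this angle, whatever the lens; pixels are square), "cx", "cy" (the principal point, pixels), "origin" and "orientation" of the camera in the world; the wrist camera has in their place "T_tool_cam" (4x4, takes a point from camera to tool coordinates, whose origin is the TCP and whose axes are the tool frame's). Camera axes: x right, y down, z forward; pixel columns grow to the right and rows downward; lengths in mm; the calibration is good to about 2 mm. The wrist camera is an equidistant fisheye: a pixel r from the principal point sees the ray r / f radians off the axis. A picture is of the moment at which its call begins: read the wrist's pose just before it. calibration takes no time and is no camera call.
- env.job_done(): hands the job in, once; it reports no verdict.
The state is a dict: "time_s": time; "qpos": joint angles; "qvel": joint speeds; "effort": joint torques, N m; "ee_pos": TCP position; "ee_rot": TCP orientation; "force": force on the tool from outside, world axes, zero at the start; "torque": the same for the moment, N m; "gripper_width": finger opening in mm.
Only numpy, scipy, OpenCV 4.12 (cv2) and the standard library are available. Lean on these libraries where they do the work, as an engineer would, in place of code of your own. Each camera call takes 0.05 s, during which the arm holds its last target.

## Working session

There is one attempt and no reset: what is moved stays moved. The work goes in short steps, Python scripts to look and compute and a tool call to move; the robot and the scene stay as the last step left them, time stands still between calls to the robot, and variables do not carry over. Pictures are saved under pics/ and viewed, and the job is handed in when it is done.

Besides the shell and the picture viewer there is one more tool, called after "Emit:" as name(argument=value, ...) on one line, values as JSON. jog_arm: Moves the arm, as the interface text tells. Its arguments: {"type":"object","properties":{"plan":{"type":"array"},"claw":{"type":"number"},"newtons":{"type":"number"}},"required":["plan"]}

```bash
mkdir -p pics; ls; python3 - <<'E'
from workcell import env
import cv2,json
print(env.state())
for n in ("scene","side","wrist"):
    print(n,env.calibration(n))
    cv2.imwrite(f"pics/{n}0.png",env.grab_frame(n)[:,:,::-1])
E
```

```text
pics
{'time_s': 0.0, 'qpos': array([-1.14486980e+00,  1.83540523e+01,  8.97058969e+01,  3.16781709e-04,
        7.20433444e+01, -1.14633593e+00]), 'qvel': array([-0.05150894, -0.08368154, -0.01509824,  0.09664089, -0.01896112,
        0.09815157]), 'effort': array([-5.01459035e-04, -4.12465632e+01, -2.31973493e+01,  7.28826877e-02,
        4.58198413e-02, -1.41870069e-04]), 'ee_pos': array([5.74549006e+02, 2.19091114e-02, 2.38099515e+02]), 'ee_rot': array([-91.31339365,  89.89670592, 178.68797454]), 'force': array([ 0.27788804, -1.16771662, -0.06026328]), 'torque': array([-0.0332162 ,  0.01036769,  0.01188096]), 'gripper_width': 90.99591414235863}
scene {'vertical_fov': 50.234680240518074, 'cx': 316.14014188227605, 'cy': 203.03281295885728, 'origin': array([1352.35395328,   42.85060867,  568.89204559]), 'orientation': array([-123.76149899,    1.39366232,   95.73945998])}
side {'vertical_fov': 42.33785622630781, 'cx': 325.37786080184037, 'cy': 201.10834457206127, 'origin': array([  333.33812027, -1034.25956904,  1084.60656183]), 'orientation': array([-135.45587364,   -0.78975105,  -12.75312493])}
wrist {'vertical_fov': 65.70646984690485, 'cx': 320.88041671429676, 'cy': 202.03191306204332, 'T_tool_cam': array([[ 1.36141173e-04, -2.43706224e-01,  9.69849090e-01,
        -1.47161732e+02],
       [ 9.99999862e-01, -4.59753054e-04, -2.55901497e-04,
        -7.79331991e-01],
       [ 5.08255868e-04,  9.69848991e-01,  2.43706127e-01,
        -6.73689643e+01],
       [ 0.00000000e+00,  0.00000000e+00,  0.00000000e+00,
         1.00000000e+00]])}
```

View pics/scene0.png

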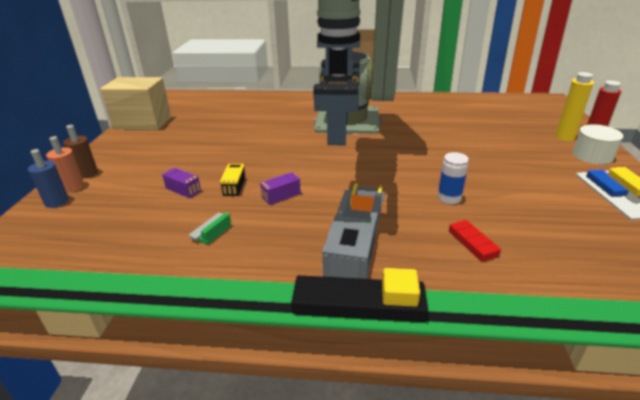

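View pics/side0.png

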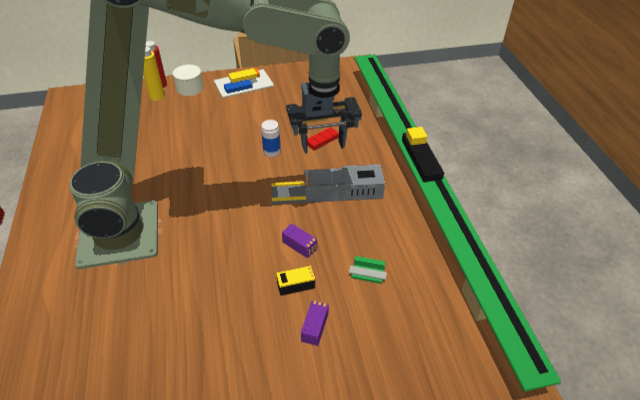

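View pics/wrist0.png

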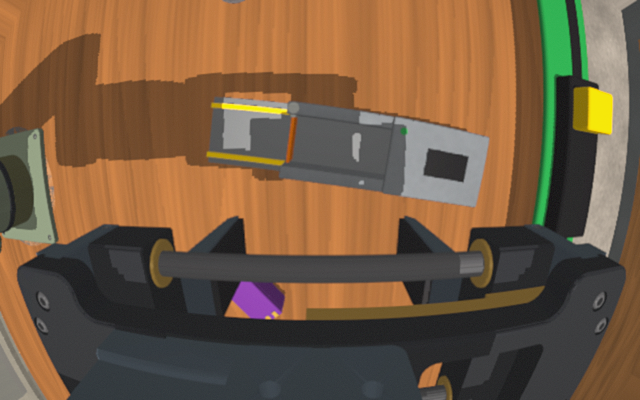

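The wrist view shows the bay: flap at (292,138), yellow kerbs at left, roof on the right. Three things are shaped like the pack: two purple blocks (side view (299,240) and (315,323)) and one black with a yellow top (296,280). The black, yellow-topped one fits. I'll confirm it with a crop.

```bash
cat > h.py <<'E'
import numpy as np,cv2
from scipy.spatial.transform import Rotation as R
from workcell import env
def rot(e): return R.from_euler('xyz',e,degrees=True).as_matrix()
def campose(n,st=None):
    c=env.calibration(n); f=200/np.tan(np.radians(c['vertical_fov']/2))
    if n=='wrist':
        T=np.eye(4);T[:3,:3]=rot(st['ee_rot']);T[:3,3]=st['ee_pos'];T=T@c['T_tool_cam']
        return f,c['cx'],c['cy'],T[:3,3],T[:3,:3]
    return f,c['cx'],c['cy'],np.array(c['origin']),rot(c['orientation'])
def ray(n,uv,st=None):
    f,cx,cy,o,Rm=campose(n,st); d=np.array([uv[0]-cx,uv[1]-cy])
    if n=='wrist':
        r=np.hypot(*d);th=r/f; v=np.array([*(d/max(r,1e-9)*np.sin(th)),np.cos(th)])
    else: v=np.array([*(d/f),1.]); v/=np.linalg.norm(v)
    return o,Rm@v
def plane(n,uv,z,st=None):
    o,d=ray(n,uv,st); return o+d*(z-o[2])/d[2]
def proj(n,p,st=None):
    f,cx,cy,o,Rm=campose(n,st); v=Rm.T@(np.array(p,float)-o)
    if n=='wrist':
        r=np.hypot(v[0],v[1]);th=np.arctan2(r,v[2]);return np.array([cx+f*th*v[0]/r,cy+f*th*v[1]/r])
    return np.array([cx+f*v[0]/v[2],cy+f*v[1]/v[2]])
E
python3 - <<'E'
import cv2
a=cv2.imread('pics/side0.png')[255:305,260:335];b=cv2.imread('pics/scene0.png')[150:205,195:270]
cv2.imwrite('pics/crop_pack.png',cv2.hconcat([cv2.resize(a,(400,300),interpolation=2),cv2.resize(b,(400,300),interpolation=2)]))
a=cv2.imread('pics/side0.png')[155:210,260:395];cv2.imwrite('pics/crop_bay.png',cv2.resize(a,(800,326),interpolation=2))
a=cv2.imread('pics/wrist0.png')[80:220,190:500];cv2.imwrite('pics/crop_bayw.png',cv2.resize(a,(800,361),interpolation=2))
E
```

```text
(no output)
```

View pics/crop_pack.png

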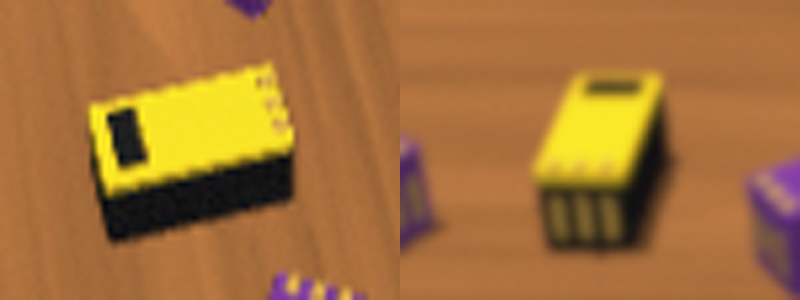

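View pics/crop_bay.png

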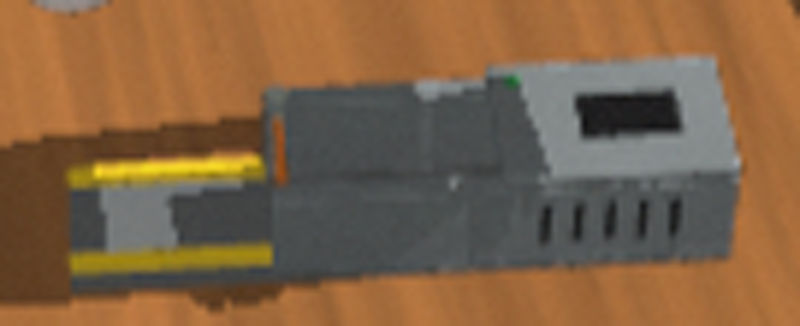

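View pics/crop_bayw.png

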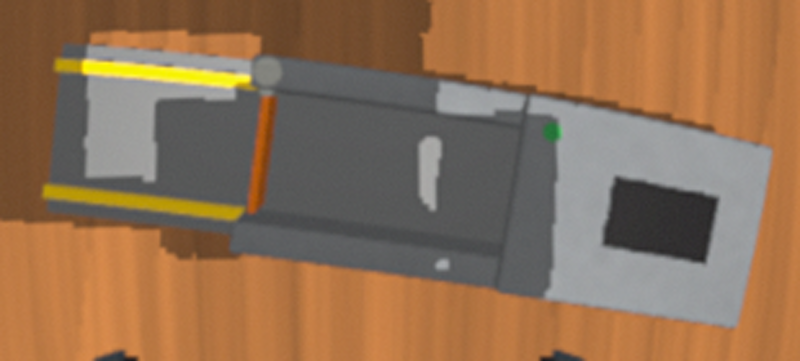

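The crop confirms it: black body, yellow top, brass strips on the +x end (right in the side view). Next I'll measure the pack and bay.

```bash
python3 - <<'E'
from h import *
st=env.state()
def comps(img,lo,hi,amin):
    h=cv2.cvtColor(img,cv2.COLOR_BGR2HSV);m=cv2.inRange(h,lo,hi)
    n,l,s,c=cv2.connectedComponentsWithStats(m);
    return [(l==i,s[i],c[i]) for i in range(1,n) if s[i][4]>=amin]
def rect(n,mask,z):
    ys,xs=np.nonzero(mask.astype(np.uint8))
    cnt=max(cv2.findContours(cv2.morphologyEx(mask.astype(np.uint8),cv2.MORPH_CLOSE,np.ones((5,5))),0,1)[0],key=cv2.contourArea)
    pts=np.array([plane(n,p,z,st)[:2] for p in cnt[:,0,:].astype(float)],np.float32)
    return cv2.minAreaRect(pts)
side=cv2.imread('pics/side0.png');scene=cv2.imread('pics/scene0.png');wr=cv2.imread('pics/wrist0.png')
for n,im in(('side',side),('scene',scene)):
    for m,s,c in comps(im,(22,150,90),(35,255,255),20):
        print(n,s,c.round(1),rect(n,m,44),)
# bay roof corners in wrist (crop px ->full)
def c2w(u,v):return (190+u/800*310,80+v/361*140)
def c2s(u,v):return (260+u/800*135,155+v/326*55)
for z,nm,pts in [(63,'roof rear+y,rear-y',[(771,149),(737,327)]),(55,'wall/roof front +y,-y',[(528,95),(498,288)]),
   (13,'kerb +y front outer, end',[(58,58),(250,80)]),(13,'kerb -y front, end',[(45,190),(243,212)]),(48,'flap top +y,-y',[(270,95),(257,212)])]:
    for p in pts:print('w',nm,plane('wrist',c2w(*p),z,st).round(1))
for z,nm,pts in [(63,'roof front+y, rear+y, rear-y, front -y',[(488,68),(716,58),(740,175),(550,180)]),
   (13,'kerb +y f outer',[(68,170)]),(13,'kerb -y f inner/outer',[(70,255),(70,272)]),(13,'kerb -y end outer',[(272,262)])]:
    for p in pts:print('s',nm,plane('side',c2s(*p),z).round(1))
E
```

```text
side [143  51  21  50 634] [152.3  78. ] ((87.36331176757812, 736.555908203125), (53.896080017089844, 343.9182434082031), 7.129439353942871)
side [229  68  28  14 255] [242.6  74.8] ((418.3083190917969, 666.8001098632812), (103.3135986328125, 66.05162811279297), 10.837915420532227)
side [406 127  21  18 308] [416.1 135.4] ((927.9238891601562, 192.46238708496094), (88.44975280761719, 66.03115844726562), 78.28380584716797)
side [271 181  34   6 108] [287.3 183.4] ((481.4560241699219, 55.7673225402832), (15.242024421691895, 96.43228149414062), 83.61078643798828)
side [272 196  34   5 109] [288.9 198.3] ((473.6436462402344, -5.572943687438965), (12.92261791229248, 93.74425506591797), 82.51322937011719)
side [277 266  38  22 510] [295.8 276.1] ((442.94647216796875, -276.21044921875), (90.23096466064453, 46.60826110839844), 2.4897236824035645)
scene [ 556   79   37   61 1149] [573.2 110.1] ((-46.43037414550781, 735.0575561523438), (65.1212158203125, 582.8159790039062), 64.93670654296875)
scene [221 164  23  21 348] [231.9 174.5] ((454.1246643066406, -271.0738220214844), (99.89400482177734,
[... 743 characters left out ...]
all/roof front +y,-y [642.2  -3.9  55. ]
w kerb +y front outer, end [439.6 100.6  13. ]
w kerb +y front outer, end [533.   85.6  13. ]
w kerb -y front, end [430.7  36.5  13. ]
w kerb -y front, end [529.   23.6  13. ]
w flap top +y,-y [545.3  77.4  48. ]
w flap top +y,-y [539.2  27.7  48. ]
s roof front+y, rear+y, rear-y, front -y [650.3  73.9  63. ]
s roof front+y, rear+y, rear-y, front -y [764.8  57.6  63. ]
s roof front+y, rear+y, rear-y, front -y [751.1 -26.9  63. ]
s roof front+y, rear+y, rear-y, front -y [659.9 -11.2  63. ]
s kerb +y f outer [438.3  96.5  13. ]
s kerb -y f inner/outer [430.2  36.1  13. ]
s kerb -y f inner/outer [428.4  24.4  13. ]
s kerb -y end outer [526.7  10.7  13. ]
```

```bash
python3 - <<'E'
from h import *
side=cv2.imread('pics/side0.png')
h=cv2.cvtColor(side,cv2.COLOR_BGR2HSV)
for nm,lo,hi,z in [('purple',(130,80,40),(160,255,255),44),('blue band',(100,120,60),(125,255,255),55),('red',(0,180,120),(6,255,255),22),('green',(50,100,60),(80,255,255),30)]:
    m=cv2.inRange(h,lo,hi);n,l,s,c=cv2.connectedComponentsWithStats(m)
    for i in range(1,n):
        if s[i][4]<60 or s[i][4]>3000: continue
        cnt=max(cv2.findContours((l==i).astype(np.uint8),0,1)[0],key=cv2.contourArea)
        p=np.array([plane('side',q,z)[:2] for q in cnt[:,0].astype(float)])
        print(nm,s[i],c[i].round(),plane('side',c[i],z).round(),p.min(0).round(),p.max(0).round())
# can top centre at side (271,125)
print(plane('side',(271,125),110),plane('scene',(455,160),110))
# pack corners from crop
for q in [(90,105),(272,65),(295,150),(108,192)]:
    print(plane('side',(260+q[0]/400*75,255+q[1]/300*50),44).round(1))
E
```

```text
purple [282 224  35  34 642] [298. 239.] [ 471. -161.   44.] [ 431. -224.] [ 518. -103.]
purple [301 301  28  44 787] [314. 323.] [ 461. -416.   44.] [ 424. -469.] [ 504. -356.]
blue band [224  80  28  13 227] [238.  86.] [392. 580.  55.] [344. 547.] [442. 612.]
blue band [262 137  18  15 207] [271. 144.] [459. 230.  55.] [432. 196.] [487. 272.]
red [307 127  32  23 375] [323. 138.] [634. 270.  22.] [582. 219.] [691. 321.]
green [354 256  31  15 302] [369. 263.] [ 637. -266.   30.] [ 598. -295.] [ 676. -236.]
green [351 274  32   9 119] [367. 278.] [ 618. -310.   30.] [ 581. -329.] [ 654. -290.]
[466.65410849 255.10883982 110.        ] [477.57469915 256.76868129 110.        ]
[ 400.6 -256.2   44. ]
[ 487.6 -253.7   44. ]
[ 489.2 -298.6   44. ]
[ 401.8 -300.9   44. ]
```

Emit:
jog_arm(plan=[0,0,0,-1.15,0,0,0,-1.15,0,0,0,-1.15,0,0,0,-1.15,0,0,0,-1.15,0,0,0,-1.15,0,0,0,-1.15,0,0,0,-1.15,0,0,0,-1.15,0,0,0,-1.15,0,0,0,-1.15,0,0,0,-1.15], claw=9)

```text
time_s: 1.15
ee_pos: [574.8, -0.0, 238.6]
ee_rot: [-174.2, 90.0, 178.9]
force: [0.3, 1.1, -0.2]
gripper_width: 89.9
```

```bash
cat >> h.py <<'E'
def head(st):
    M=rot(st['ee_rot']);return np.degrees(np.arctan2(M[1,2],M[0,2]))
def snap(n,f):
    st=env.state();im=env.grab_frame(n)[:,:,::-1].copy();cv2.imwrite('pics/'+f,im);return st,im
def togo(st,tgt,hd):
    """shift along present tool axes in cm, turn units (turn done after shift)"""
    M=rot(st['ee_rot']);d=M.T@(np.array(tgt,float)-st['ee_pos'])/10
    t=-(hd-head(st))/6
    return d.round(2),round(t,2)
E
python3 - <<'E'
from h import *
st,_=snap('wrist','w1.png');print(st['ee_pos'],head(st),rot(st['ee_rot']).round(3),st['time_s'],st['qpos'])
print(togo(st,(405,-275,170),1.6))
E
```

```text
[ 5.74784658e+02 -1.33413801e-03  2.38595856e+02] -6.858768398327392 [[-0.001  0.119  0.993]
 [ 0.     0.993 -0.119]
 [-1.    -0.    -0.001]] 1.15 [-1.14652346e+00  1.83284678e+01  8.96705190e+01 -6.01493942e-05
  7.20445967e+01 -8.42877382e+01]
(array([  6.87, -29.33, -13.57]), np.float64(-1.41))
```

View pics/w1.png

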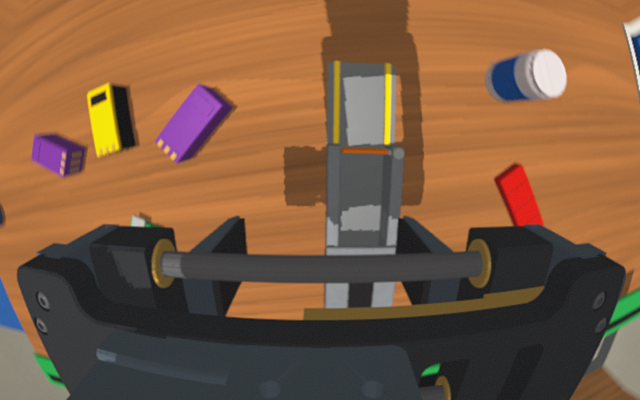

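The yellow pack is at (110,120) in this view, between purple blocks at (58,155) and (195,122). The bay runs down the middle. I'll move closer to the pack to refine its pose.

Emit:
jog_arm(plan=[0.5,-3.2,-0.9,0,0.5,-3.2,-0.9,0,0.5,-3.2,-0.9,0,0.5,-3.2,-0.9,0,0.5,-3.2,-0.9,0,0.5,-3.2,-0.9,0,0.5,-3.2,-0.9,0,0.5,-3.2,-0.9,0,0.5,-2.8,-0.6,-0.7,0,0,0,-0.7,0,0,0,0], claw=5.8)

```text
time_s: 2.12
ee_pos: [461.2, -273.2, 193.4]
ee_rot: [139.3, 89.9, 140.3]
force: [0.2, 0.0, -0.4]
gripper_width: 58.0
```

```bash
python3 - <<'E'
from h import *
st,im=snap('wrist','w2.png');print(st['ee_pos'],head(st),st['time_s'],st['qpos'],st['gripper_width'])
h=cv2.cvtColor(im,cv2.COLOR_BGR2HSV);m=cv2.inRange(h,(22,150,90),(35,255,255))
n,l,s,c=cv2.connectedComponentsWithStats(m)
for i in range(1,n):
    if s[i][4]<300: continue
    cnt=max(cv2.findContours((l==i).astype(np.uint8),0,1)[0],key=cv2.contourArea)
    p=np.array([plane('wrist',q,44,st)[:2] for q in cnt[:,0].astype(float)],np.float32)
    print(s[i],cv2.minAreaRect(p), cv2.boxPoints(cv2.minAreaRect(p)).round(1).tolist())
E
```

```text
[ 461.15051589 -273.22504371  193.3998093 ] 0.9692319132273133 2.1167 [-3.18802691e+01  1.67931178e+01  9.87903538e+01  9.14393256e-03
  6.44764245e+01 -1.22853429e+02] 57.989631792062454
[ 299  134   45   91 3313] ((444.0906066894531, -273.8125915527344), (89.38577270507812, 41.9456672668457), 2.524754285812378) [[398.5, -254.8000030517578], [400.3999938964844, -296.70001220703125], [489.70001220703125, -292.79998779296875], [487.79998779296875, -250.89999389648438]]
[539 173  18  54 322] ((459.35009765625, 1.0919933319091797), (11.042173385620117, 66.25631713867188), 81.91783905029297) [[425.79998779296875, 0.30000001192092896], [491.3999938964844, -9.0], [492.8999938964844, 1.899999976158142], [427.29998779296875, 11.199999809265137]]
[564 182  20  58 336] ((472.5354309082031, 55.89190673828125), (12.651947975158691, 78.40765380859375), 82.09829711914062) [[432.79998779296875, 55.0], [510.5, 44.20000076293945], [512.2000122070312, 56.79999923706055], [434.6000061035156, 67.5]]
```

View pics/w2.png

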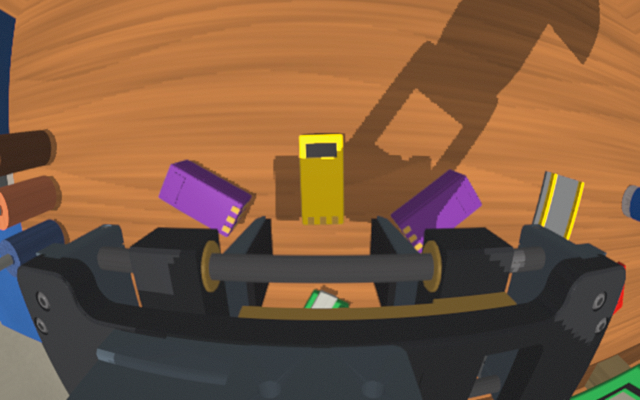

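The pack sits at (321,178), upright, strips facing image bottom (+x). The measured rectangle is 89.4 x 41.9 mm, centre (444,-274), heading 2.5°, which fits the given sizes. Now the descent.

```bash
python3 - <<'E'
from h import *
st=env.state();print(togo(st,(444.1,-274.3,37),2.5))
for q in [(418,243),(392,213),(270,218),(235,235)]: print(plane('wrist',q,44,st))
E
```

```text
(array([15.66, -0.17, -1.75]), np.float64(-0.26))
[ 510.47766949 -168.96726751   44.        ]
[ 477.42092944 -200.7363914    44.        ]
[ 484.45800561 -324.35675186   44.        ]
[ 503.97899845 -362.51098789   44.        ]
```

Emit:
jog_arm(plan=[0,-0.17,-1.75,-0.26,2,0,0,0,2,0,0,0,2,0,0,0,2,0,0,0,2,0,0,0,2,0,0,0,2,0,0,0,1,0,0,0,0.66,0,0,0,0,0,0,0])

```text
time_s: 3.08
ee_pos: [444.4, -273.3, 36.5]
ee_rot: [139.8, 89.9, 142.6]
force: [-0.6, 0.2, 0.8]
gripper_width: 58.0
```

```bash
python3 - <<'E'
from h import *
st,im=snap('wrist','w3.png');print(st['ee_pos'],head(st),st['force'],togo(st,(444.1,-274.3,37),2.5))
E
```

```text
[ 444.44066809 -273.26578949   36.5257911 ] 2.73395534704651 [-0.57294664  0.21680074  0.78286566] (array([-0.05, -0.1 , -0.04]), np.float64(0.04))
```

View pics/w3.png

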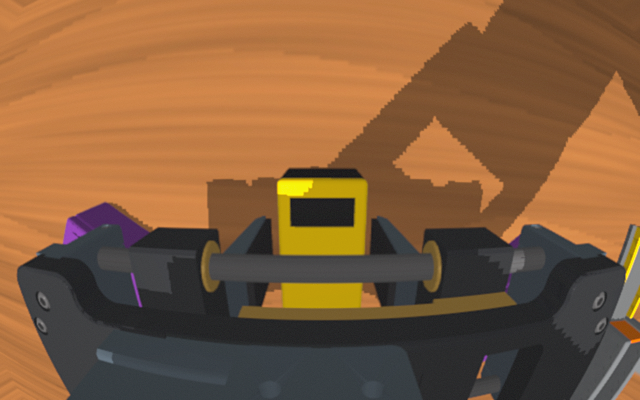

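The pack (278–367 px) sits between both fingers with clearance each side. Next I grip it and lift.

Emit:
jog_arm(plan=[0,0,0,0,0,0,0,0,0,0,0,0,0,0,0,0,0,0,0,0,0,0,0,0,0,0,0,0], claw=3.6, newtons=25)

```text
time_s: 3.72
ee_pos: [445.1, -273.9, 38.4]
ee_rot: [-5.9, 89.9, -3.1]
force: [-1.0, 3.2, 6.2]
gripper_width: 41.7
```

Emit:
jog_arm(plan=[-0.5,0,0,0,-1.5,0,0,0,-2,0,0,0,-2,0,0,0,-2,0,0,0,-2,0,0,0,-2,0,0,0,0,0,0,0,0,0,0,0])

```text
time_s: 4.47
ee_pos: [444.5, -274.3, 157.5]
ee_rot: [-48.0, 89.9, -45.3]
force: [-0.4, -0.1, -4.5]
gripper_width: 42.0
```

```bash
python3 - <<'E'
from h import *
st,im=snap('wrist','w4.png');print(st['ee_pos'],head(st),st['force'],st['gripper_width'],st['time_s'])
M=rot(st['ee_rot'])
def c(p): return M.T@(p-st['ee_pos'])
zt=st['ee_pos'][2]+ (44-36.5)
h=cv2.cvtColor(im,cv2.COLOR_BGR2HSV);m=cv2.inRange(h,(22,150,60),(35,255,255))
# bay refinement: kerb lines at z=13
n,l,s,cc=cv2.connectedComponentsWithStats(m)
for i in range(1,n):
    if s[i][4]<80: continue
    cnt=max(cv2.findContours((l==i).astype(np.uint8),0,1)[0],key=cv2.contourArea)
    for z in (13,zt):
        p=np.array([plane('wrist',q,z,st)[:2] for q in cnt[:,0].astype(float)],np.float32)
        print(s[i],z,cv2.minAreaRect(p), [c([*q,z]).round(1).tolist() for q in cv2.boxPoints(cv2.minAreaRect(p))] if z>50 else cv2.boxPoints(cv2.minAreaRect(p)).round(1).tolist())
E
```

```text
[ 444.53613489 -274.31356469  157.54297539] 2.756152818858458 [-0.37163475 -0.1189495  -4.53783991] 41.952898694756335 4.4667
[ 276  175   90   80 5166] 13 ((463.15771484375, -274.58331298828125), (81.87858581542969, 87.8582992553711), 2.728508472442627) [[420.20001220703125, -232.6999969482422], [424.3999938964844, -320.3999938964844], [506.1000061035156, -316.5], [502.0, -228.8000030517578]]
[ 276  175   90   80 5166] 165.04297538627475 ((417.2362365722656, -276.7275085449219), (39.19186782836914, 42.05411148071289), 2.7285194396972656) [[-7.6, 19.9, -47.0], [-7.5, -22.1, -47.0], [-7.5, -22.1, -7.8], [-7.5, 19.9, -7.8]]
[556 198  17  38 244] 13 ((453.2818603515625, 31.290151596069336), (13.697492599487305, 48.73987579345703), 81.54338836669922) [[428.20001220703125, 28.100000381469727], [476.3999938964844, 20.899999618530273], [478.3999938964844, 34.5], [430.20001220703125, 41.599998474121094]]
[556 198  17  38 244] 165.04297538627475 ((412.50909423828125, -130.31854248046875), (6.556417465209961, 23.329774856567383), 81.54341888427734) [[-7.7, 144.4, -37.1], [-7.7, 139.9, -14.3], 
[... 363 characters left out ...]
538627475 ((417.5709533691406, -101.05003356933594), (7.321268558502197, 25.483074188232422), 82.00138092041016) [[-7.7, 173.1, -31.8], [-7.7, 168.4, -6.8], [-7.7, 175.6, -5.4], [-7.7, 180.3, -30.4]]
[ 281  283   81   26 2009] 13 ((554.126220703125, -270.0679931640625), (32.69407653808594, 86.92721557617188), 2.9049558639526367) [[535.5999755859375, -227.5], [540.0, -314.29998779296875], [572.7000122070312, -312.6000061035156], [568.2000122070312, -225.8000030517578]]
[ 281  283   81   26 2009] 165.04297538627475 ((460.779052734375, -274.566162109375), (15.649296760559082, 41.608436584472656), 2.905003547668457) [[-7.5, 19.7, 8.3], [-7.5, -21.9, 8.4], [-7.5, -21.8, 24.1], [-7.5, 19.8, 24.0]]
```

View pics/w4.png

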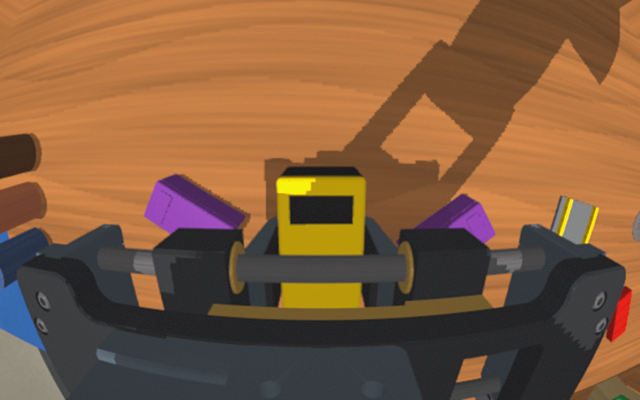

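The pack is held (opening 42.0 mm) and lifted level. Now I'll refine the bay pose from the earlier w1 picture, where the whole bay is visible.

```bash
python3 - <<'E'
from h import *
im=cv2.imread('pics/w1.png')
th=np.radians(-6.858768)
M=np.array([[-0.001,-np.sin(th),np.cos(th)],[0,np.cos(th),np.sin(th)],[-1,0,-.001]])
st={'ee_pos':np.array([574.785,0,238.596]),'ee_rot':R.from_matrix(M).as_euler('xyz',degrees=True)}
h=cv2.cvtColor(im,cv2.COLOR_BGR2HSV)
for nm,lo,hi,z in [('yel',(22,120,60),(35,255,255),13),('or',(8,180,80),(16,255,255),48)]:
  m=cv2.inRange(h,lo,hi)
  n,l,s,c=cv2.connectedComponentsWithStats(m)
  for i in range(1,n):
    if s[i][4]<40 or c[i][0]<300 or c[i][0]>420 or c[i][1]>180: continue
    cnt=max(cv2.findContours((l==i).astype(np.uint8),0,1)[0],key=cv2.contourArea)
    p=np.array([plane('wrist',q,z,st)[:2] for q in cnt[:,0].astype(float)],np.float32)
    print(nm,s[i],cv2.minAreaRect(p),cv2.boxPoints(cv2.minAreaRect(p)).round(1).tolist())
cv2.imwrite('pics/w1c.png',cv2.resize(im[50:260,280:440],(610,800)[:2] if 0 else (457,600),interpolation=2))
E
```

```text
yel [333  61   7  83 468] ((478.91046142578125, 29.062488555908203), (6.711507320404053, 100.08626556396484), 82.28564453125) [[428.8999938964844, 32.5], [528.0999755859375, 19.0], [529.0, 25.700000762939453], [429.79998779296875, 39.099998474121094]]
yel [384  63   7  82 490] ((486.46826171875, 90.19932556152344), (7.518392562866211, 100.21246337890625), 83.2536849975586) [[436.29998779296875, 92.4000015258789], [535.7999877929688, 80.5999984741211], [536.7000122070312, 88.0], [437.20001220703125, 99.80000305175781]]
or [342 148  46   6 206] ((537.8931274414062, 51.9771728515625), (50.25939178466797, 4.949129581451416), 82.09489440917969) [[532.0, 27.399999618530273], [536.9000244140625, 26.700000762939453], [543.7999877929688, 76.5], [538.9000244140625, 77.19999694824219]]
```

View pics/w1c.png

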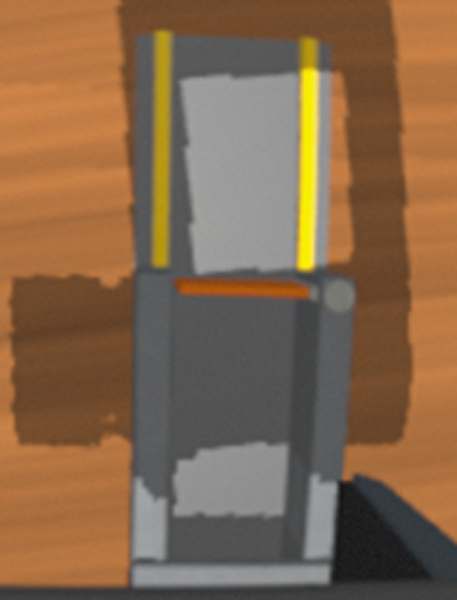

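Emit:
jog_arm(plan=[0,0,0,0.87,0,0,0,0.87,0,0,0,0])

```text
time_s: 4.77
ee_pos: [443.4, -273.4, 155.3]
ee_rot: [156.1, 89.8, 148.4]
force: [0.2, 0.0, -5.1]
gripper_width: 41.8
```

```bash
python3 - <<'E'
from h import *
st=env.state();print(st['ee_pos'],head(st),togo(st,(482.7,59.7,120),-7.7),st['force'],st['time_s'])
E
```

```text
[ 443.42532126 -273.39839501  155.25501993] -7.761733373042878 (array([ 3.59, 33.53, -0.59]), np.float64(-0.01)) [ 0.19437305  0.03371094 -5.12906554] 4.7667
```

Emit:
jog_arm(plan=[0,2,-0.06,0,0,3.2,-0.06,0,0,3.2,-0.06,0,0,3.2,-0.06,0,0,3.2,-0.06,0,0,3.2,-0.06,0,0,3.2,-0.06,0,0,3.2,-0.06,0,0,3.2,-0.06,0,0,3.2,-0.05,0,0,2.7,0,0,0,0,0,0])

```text
time_s: 5.77
ee_pos: [483.5, 62.8, 156.1]
ee_rot: [127.3, 89.9, 120.0]
force: [-0.4, 0.3, -3.8]
gripper_width: 41.8
```

Emit:
jog_arm(plan=[0,0,0,0,2,0,0,0,2,0,0,0,0,0,0,0,0,0,0,0])

```text
time_s: 6.18
ee_pos: [482.2, 57.7, 116.3]
ee_rot: [-161.7, 89.8, -169.4]
force: [0.9, 0.5, -3.0]
gripper_width: 41.9
```

```bash
python3 - <<'E'
from h import *
st=env.state();print(st['ee_pos'],head(st),togo(st,(482.7,59.7,47),-7.7),st['force'],st['time_s'])
_,a=snap('scene','s5.png');st,b=snap('wrist','w5.png')
h=cv2.cvtColor(b,cv2.COLOR_BGR2HSV);m=cv2.inRange(h,(22,120,60),(35,255,255))
n,l,s,c=cv2.connectedComponentsWithStats(m)
for i in range(1,n):
    if s[i][4]>40: print(s[i],c[i])
cv2.imwrite('pics/s5c.png',cv2.resize(a[120:300,260:460],(660,594),interpolation=2))
E
```

```text
[482.24039302  57.65388191 116.25210241] -7.696157241853026 (array([6.92, 0.22, 0.04]), np.float64(0.0)) [ 0.9400225   0.47326595 -2.99806369] 6.1833
[284 148   9  23 165] [287.4       158.2969697]
[ 277  149   91  107 5603] [323.00892379 214.26021774]
[ 280  283   82   26 2018] [320.99653122 295.10901883]
```

View pics/s5c.png

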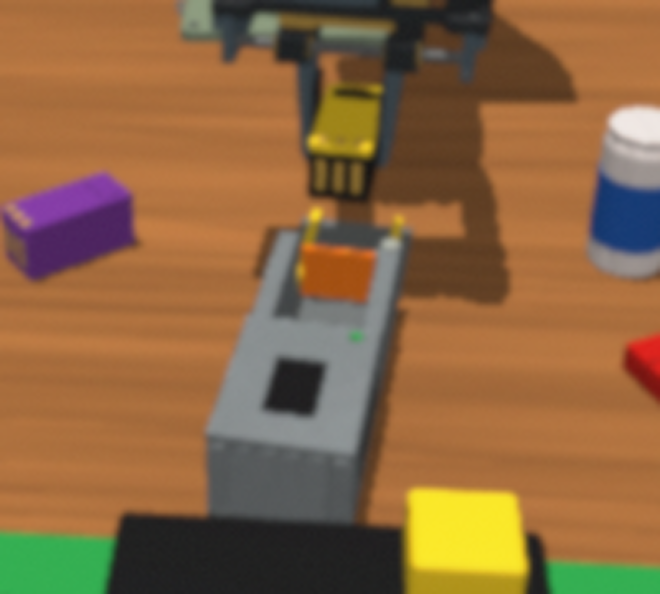

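View pics/w5.png

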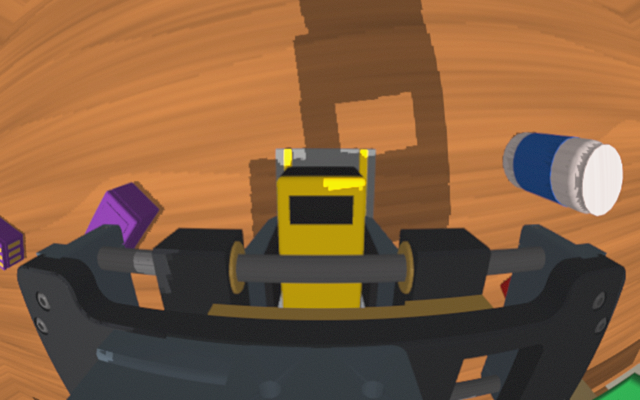

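The wrist view shows the pack over the apron, with the kerb front ends at (288,149) and (365,149). I'll check the alignment from these.

```bash
python3 - <<'E'
from h import *
st=env.state();M=rot(st['ee_rot']);print(st['ee_pos'])
a=plane('wrist',(287.5,149),13,st);b=plane('wrist',(364.5,149),13,st)
for p in(a,b,(a+b)/2): print(p.round(1),(M.T@(p-st['ee_pos'])).round(1))
# pack tail top corners px
for q in[(278,178),(366,178)]:
    p=plane('wrist',q,st['ee_pos'][2]+6,st);print((M.T@(p-st['ee_pos'])).round(1))
E
```

```text
[484.0573573   58.05871556 117.96285515]
[430.5  36.7  13. ] [104.9 -28.3 -50.3]
[438.9  99.   13. ] [104.9  34.5 -50.4]
[434.7  67.9  13. ] [104.9   3.1 -50.3]
[ -6.1 -21.1 -45.2]
[ -6.   19.8 -45.2]
```

Emit:
jog_arm(plan=[0,0.28,0,0,1.5,0,0,0,1.5,0,0,0,1.5,0,0,0,1.0,0,0,0,0.8,0,0,0,0.4,0,0,0,0,0,0,0,0,0,0,0])

```text
time_s: 7.03
ee_pos: [484.4, 61.6, 50.9]
ee_rot: [12.6, 89.9, 5.0]
force: [-0.1, 0.2, -4.5]
gripper_width: 41.5
```

```bash
python3 - <<'E'
from h import *
st=env.state();print(st['ee_pos'],head(st),st['force'],st['time_s'])
st,b=snap('wrist','w6.png');print(st['ee_pos'])
E
```

```text
[484.44120757  61.56191634  50.88991333] -7.676705507516119 [-0.11682669  0.21999285 -4.47389509] 7.0333
[484.44120757  61.56191634  50.88991333]
```

View pics/w6.png

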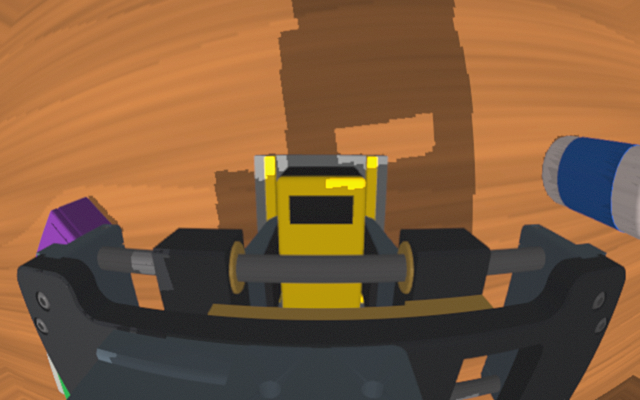

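The pack (278–366 px) is centred between the kerbs (270 and 372). I'll lower it until it touches.

Emit:
jog_arm(plan=[0.3,0,0,0,0.2,0,0,0,0,0,0,0,0,0,0,0])

```text
time_s: 7.42
ee_pos: [483.8, 61.5, 45.4]
ee_rot: [-14.4, 90.0, -22.1]
force: [-0.4, -0.1, -4.4]
gripper_width: 41.9
```

Emit:
jog_arm(plan=[0.1,0,0,0,0,0,0,0])

```text
time_s: 7.58
ee_pos: [483.8, 61.5, 44.3]
ee_rot: [-137.3, 90.0, -144.9]
force: [-0.7, -0.2, -3.4]
gripper_width: 41.9
```

Emit:
jog_arm(plan=[0.1,0,0,0,0,0,0,0])

```text
time_s: 7.75
ee_pos: [484.0, 61.5, 43.4]
ee_rot: [11.3, 90.0, 3.6]
force: [1.1, 0.3, -3.7]
gripper_width: 41.7
```

Emit:
jog_arm(plan=[0.1,0,0,0,0,0,0,0])

```text
time_s: 7.92
ee_pos: [484.0, 61.5, 43.4]
ee_rot: [10.7, 90.0, 3.1]
force: [-2.9, -0.4, 5.7]
gripper_width: 42.1
```

Emit:
jog_arm(plan=[0.1,0,0,0,0,0,0,0])

```text
time_s: 8.08
ee_pos: [484.0, 61.5, 43.4]
ee_rot: [11.2, 89.9, 3.5]
force: [-4.9, -1.0, 13.8]
gripper_width: 42.0
```

It is seated. I'll relax, release and lift.

Emit:
jog_arm(plan=[-0.15,0,0,0,0,0,0,0,0,0,0,0,0,0,0,0,0,0,0,0], claw=5.6)

```text
time_s: 8.5
ee_pos: [484.0, 61.5, 42.7]
ee_rot: [37.2, 90.0, 29.6]
force: [0.2, 0.4, -0.2]
gripper_width: 56.0
```

Emit:
jog_arm(plan=[-1,0,0,0,-2,0,0,0,-2,0,0,0,-2,0,0,0,-2,0,0,0,-2,0,0,0,0,0,0,0,0,0,0,0])

```text
time_s: 9.17
ee_pos: [484.4, 61.6, 153.4]
ee_rot: [13.3, 89.9, 5.6]
force: [-0.1, -0.4, -1.2]
gripper_width: 55.6
```

```bash
python3 - <<'E'
from h import *
st,b=snap('wrist','w7.png');print(st['ee_pos'],head(st),st['time_s'],st['gripper_width'])
h=cv2.cvtColor(b,cv2.COLOR_BGR2HSV);m=cv2.inRange(h,(22,120,60),(35,255,255))
n,l,s,c=cv2.connectedComponentsWithStats(m)
for i in range(1,n):
    if s[i][4]>40: print(s[i],c[i])
E
```

```text
[484.36163791  61.55279939 153.42920892] -7.679019624568262 9.1667 55.609637299206646
[284 144  10 103 748] [288.23395722 194.32085561]
[348 145  10 103 742] [352.63342318 194.7884097 ]
[ 295  153   52  103 4500] [320.65822222 206.01444444]
```

View pics/w7.png

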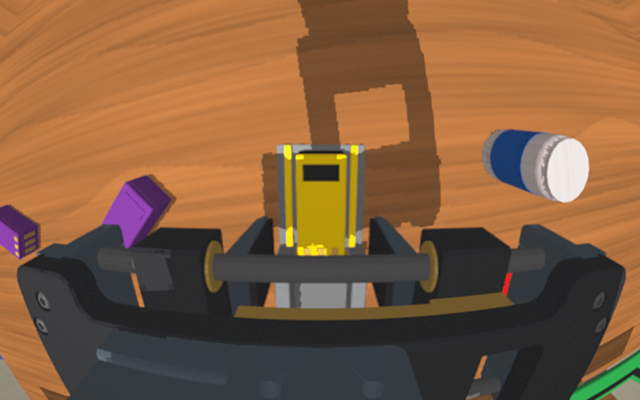

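The pack lies on the apron, upright and centred between the kerbs (289 and 353; pack 295–347). I'll close the fingers, go back behind the tail, and lower.

Emit:
jog_arm(plan=[0,0,-2,0,0,0,-2.5,0,0,0,-2.5,0,0,0,0,0,2,0,0,0,2,0,0,0,2,0,0,0,2,0,0,0,2,0,0,0,1.2,0,0,0,0,0,0,0,0,0,0,0], claw=0, newtons=40)

```text
time_s: 10.22
ee_pos: [413.8, 70.7, 39.8]
ee_rot: [-163.9, 89.8, -171.5]
force: [-0.4, -0.2, 0.3]
gripper_width: 0.3
```

```bash
cat >> h.py <<'E'
O=np.array([537.2,52.3]);TH=np.radians(-7.7);UX=np.array([np.cos(TH),np.sin(TH)]);UY=np.array([-UX[1],UX[0]])
def bay(p): d=np.array(p)[:2]-O;return np.array([d@UX,d@UY]).round(1)
E
python3 - <<'E'
from h import *
st,b=snap('wrist','w8.png');print(st['ee_pos'],bay(st['ee_pos']),head(st),st['time_s'],st['gripper_width'],st['force'])
_,a=snap('side','d8.png');cv2.imwrite('pics/d8c.png',cv2.resize(a[120:220,220:400],(792,440),interpolation=2))
E
```

```text
[413.8331542   70.71312046  39.7711254 ] [-124.7    1.7] -7.682565729678057 10.2167 0.31030542957066665 [-0.39334296 -0.21934904  0.30675048]
```

View pics/d8c.png

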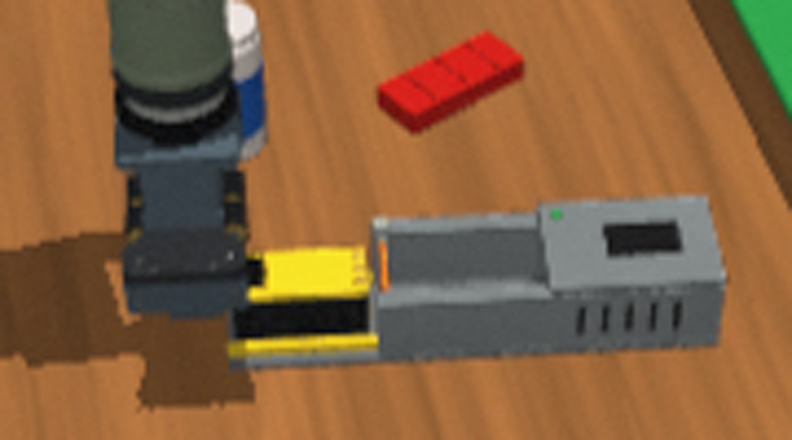

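View pics/w8.png

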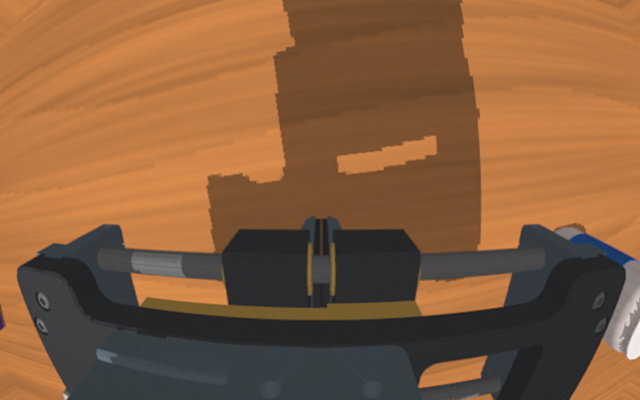

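Emit:
jog_arm(plan=[0.4,0,0,0,0,0,0.3,0,0,0,0.3,0,0,0,0.3,0,0,0,0.3,0,0,0,0.3,0,0,0,0,0])

```text
time_s: 10.9
ee_pos: [429.6, 68.8, 36.8]
ee_rot: [-140.6, 90.0, -148.3]
force: [-0.9, 0.1, -0.8]
gripper_width: 0.1
```

Emit:
jog_arm(plan=[0,0,0.4,0,0,0,0.4,0,0,0,0.4,0,0,0,0.4,0])

```text
time_s: 11.23
ee_pos: [435.1, 66.3, 35.8]
ee_rot: [-169.2, 88.7, -176.9]
force: [-25.5, 2.8, 19.3]
gripper_width: 0.5
```

Emit:
jog_arm(plan=[0,0,0.4,0,0,0,0.4,0,0,0,0.4,0,0,0,0.4,0])

```text
time_s: 11.57
ee_pos: [453.0, 64.0, 35.5]
ee_rot: [-167.0, 89.1, -174.7]
force: [-6.0, -0.8, 0.0]
gripper_width: 0.6
```

There was an unexpected force (-25 N with +19 N vertical) that then cleared. I'll stop and look.

```bash
python3 - <<'E'
from h import *
st,b=snap('wrist','w9.png');print(st['ee_pos'],bay(st['ee_pos']),head(st),st['time_s'],st['gripper_width'],st['force'],rot(st['ee_rot']).round(3).tolist())
_,a=snap('side','d9.png');_,c=snap('scene','s9.png')
cv2.imwrite('pics/d9c.png',cv2.hconcat([cv2.resize(a[140:215,240:360],(480,300),interpolation=2),cv2.resize(c[150:280,300:420],(277,300),interpolation=2)]))
E
```

```text
[453.01331146  63.98645057  35.49746422] [-85.    0.3] -7.684222385451935 11.5667 0.580963095911128 [-5.96681894 -0.79281827  0.0490947 ] [[-0.016, 0.134, 0.991], [-0.002, 0.991, -0.134], [-1.0, -0.004, -0.016]]
```

View pics/d9c.png

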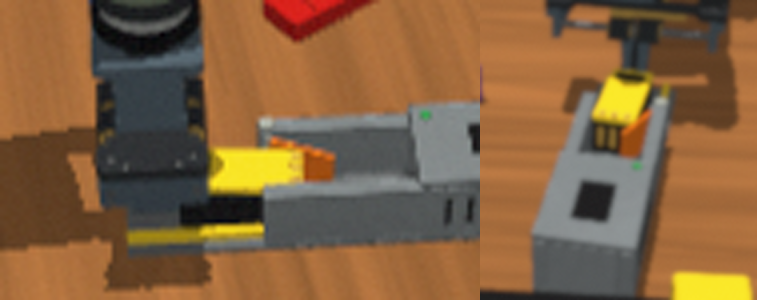

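View pics/w9.png

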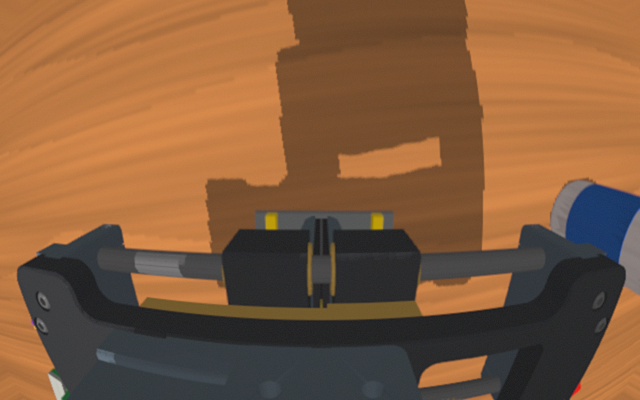

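The pack is upright and straight on the lane floor and has begun to open the flap; the push is now 6 N. The snag was probably at the fingertips. I'll back off, raise the fingers 5 mm, then continue slowly.

Emit:
jog_arm(plan=[0,0,-0.4,0,0,0,-0.4,0,-0.3,0,-0.2,0,-0.2,0,0,0,0,0,0,0,0,0,0,0])

```text
time_s: 12.22
ee_pos: [452.1, 66.0, 42.4]
ee_rot: [13.2, 89.9, 5.5]
force: [0.0, -1.1, -0.1]
gripper_width: 0.7
```

```bash
python3 - <<'E'
from h import *
st=env.state();print(st['ee_pos'],bay(st['ee_pos']),head(st),st['time_s'],st['gripper_width'],st['force'],rot(st['ee_rot']).round(3).tolist())
_,a=snap('side','d10.png');cv2.imwrite('pics/d10c.png',cv2.resize(a[140:215,240:360],(800,500),interpolation=2))
E
```

```text
[452.0588702   66.02813275  42.36630985] [-86.2   2.2] -7.672980296534323 12.2167 0.68276317858427 [ 0.02211123 -1.11197675 -0.12158509] [[0.002, 0.134, 0.991], [0.0, 0.991, -0.134], [-1.0, 0.0, 0.002]]
```

View pics/d10c.png

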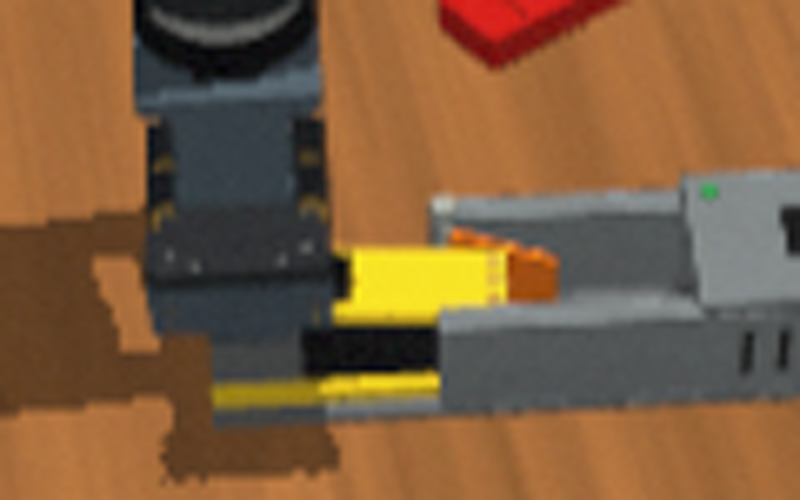

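Emit:
jog_arm(plan=[0,0,0.2,0,0,0,0.2,0,0,0,0.2,0,0,0,0.2,0])

```text
time_s: 12.6
ee_pos: [458.0, 64.9, 41.7]
ee_rot: [-176.2, 89.8, 176.1]
force: [-5.4, 2.7, 5.2]
gripper_width: 0.4
```

Emit:
jog_arm(plan=[0,0,0.2,0,0,0,0.2,0,0,0,0.2,0,0,0,0.2,0])

```text
time_s: 12.93
ee_pos: [460.5, 63.5, 41.1]
ee_rot: [-169.4, 89.2, -177.1]
force: [-14.4, 0.5, 11.6]
gripper_width: 0.3
```

Emit:
jog_arm(plan=[0,0,0.2,0,0,0,0.2,0,0,0,0.2,0,0,0,0.2,0])

```text
time_s: 13.27
ee_pos: [469.0, 62.3, 41.1]
ee_rot: [-168.5, 89.2, -176.2]
force: [-11.7, 0.2, 8.2]
gripper_width: 0.7
```

```bash
python3 - <<'E'
from h import *
st=env.state();print(st['ee_pos'],bay(st['ee_pos']),head(st),st['time_s'],st['gripper_width'],st['force'],rot(st['ee_rot']).round(3).tolist())
_,a=snap('side','d11.png');cv2.imwrite('pics/d11c.png',cv2.resize(a[140:215,240:360],(800,500),interpolation=2))
E
```

```text
[468.95634176  62.34410687  41.07603459] [-69.    0.8] -7.718865609954652 13.2667 0.7149691881265451 [-11.68715003   0.18028899   8.21987871] [[-0.013, 0.134, 0.991], [-0.001, 0.991, -0.134], [-1.0, -0.003, -0.013]]
```

View pics/d11c.png

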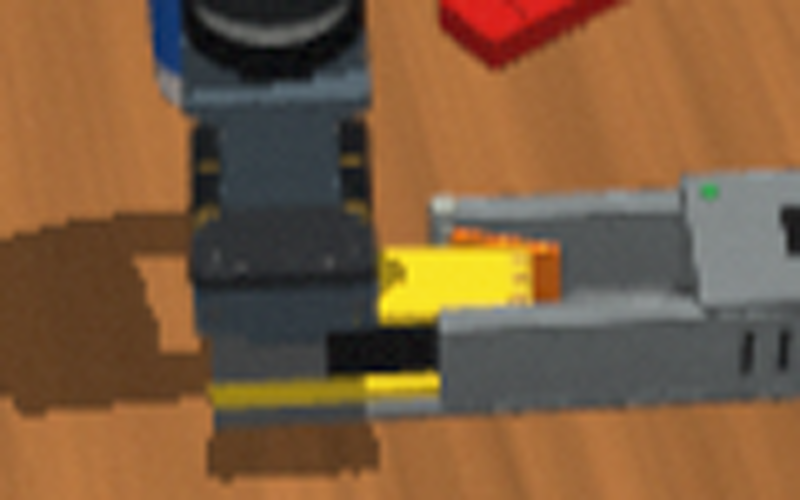

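Sliding force along the lane is 5–14 N. The fingers are dragging down on the tail (Fz +8 N), which adds friction. I'll relieve that by raising slightly, then carry on.

Emit:
jog_arm(plan=[-0.08,0,0.2,0,0,0,0.2,0,0,0,0.2,0,0,0,0.2,0])

```text
time_s: 13.65
ee_pos: [479.5, 61.4, 41.5]
ee_rot: [-168.3, 89.5, -176.0]
force: [-5.1, 0.5, -0.9]
gripper_width: 0.3
```

Emit:
jog_arm(plan=[0,0,0.2,0,0,0,0.2,0,0,0,0.2,0,0,0,0.2,0])

```text
time_s: 13.98
ee_pos: [488.2, 60.4, 41.6]
ee_rot: [-168.8, 89.6, -176.5]
force: [-4.8, 0.5, -0.5]
gripper_width: 0.6
```

Emit:
jog_arm(plan=[0,0,0.25,0,0,0,0.25,0,0,0,0.25,0,0,0,0.25,0,0,0,0.25,0,0,0,0.25,0,0,0,0.25,0,0,0,0.25,0])

```text
time_s: 14.65
ee_pos: [510.9, 57.8, 42.7]
ee_rot: [-28.7, 90.0, -36.4]
force: [-2.9, -0.9, -1.7]
gripper_width: 0.7
```

Emit:
jog_arm(plan=[0,0,0.25,0,0,0,0.25,0,0,0,0.25,0,0,0,0.25,0,0,0,0.25,0,0,0,0.25,0,0,0,0.25,0,0,0,0.25,0])

```text
time_s: 15.32
ee_pos: [530.8, 55.1, 42.7]
ee_rot: [-27.8, 90.0, -35.5]
force: [-3.6, -0.9, -1.7]
gripper_width: 0.0
```

```bash
python3 - <<'E'
from h import *
st=env.state();print(st['ee_pos'],bay(st['ee_pos']),head(st),st['time_s'],st['gripper_width'],st['force'])
_,a=snap('side','d12.png');_,c=snap('scene','s12.png')
cv2.imwrite('pics/d12c.png',cv2.hconcat([cv2.resize(a[140:215,260:380],(480,300),interpolation=2),cv2.resize(c[150:280,300:420],(277,300),interpolation=2)]))
E
```

```text
[530.7563546   55.13058677  42.67124606] [-6.8  1.9] -7.674193338355335 15.3167 0.01987769294035127 [-3.55514366 -0.89569788 -1.70073831]
```

View pics/d12c.png

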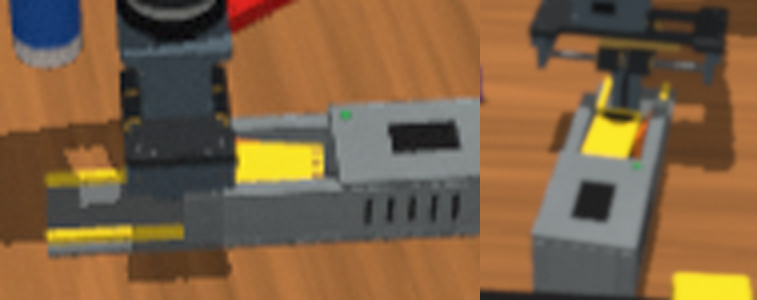

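The pack is through the flap with its nose near the roof edge, and the push is 3–5 N. I'll go on to just short of the earliest possible contact.

Emit:
jog_arm(plan=[0,0,0.25,0,0,0,0.25,0,0,0,0.25,0,0,0,0.25,0,0,0,0.25,0,0,0,0.25,0,0,0,0.25,0,0,0,0.25,0])

```text
time_s: 16.08
ee_pos: [549.5, 52.4, 43.0]
ee_rot: [-162.5, 89.9, -170.2]
force: [-6.4, -1.0, 3.5]
gripper_width: 0.2
```

Emit:
jog_arm(plan=[0,0,0.25,0,0,0,0.25,0,0,0,0.25,0,0,0,0.25,0,0,0,0,0])

```text
time_s: 16.5
ee_pos: [560.6, 50.9, 43.0]
ee_rot: [-28.5, 90.0, -36.2]
force: [-3.5, -2.8, 0.3]
gripper_width: 0.2
```

```bash
python3 - <<'E'
from h import *
st=env.state();print(st['ee_pos'],bay(st['ee_pos']),head(st),st['time_s'],st['gripper_width'],st['force'])
_,a=snap('side','d13.png');_,c=snap('scene','s13.png')
cv2.imwrite('pics/d13c.png',cv2.hconcat([cv2.resize(a[140:215,260:380],(480,300),interpolation=2),cv2.resize(c[150:280,300:420],(277,300),interpolation=2)]))
E
```

```text
[560.5683009   50.91189141  43.02746152] [23.3  1.8] -7.673500075202376 16.5 0.16944792676218481 [-3.51807306 -2.7568766   0.30995757]
```

View pics/d13c.png

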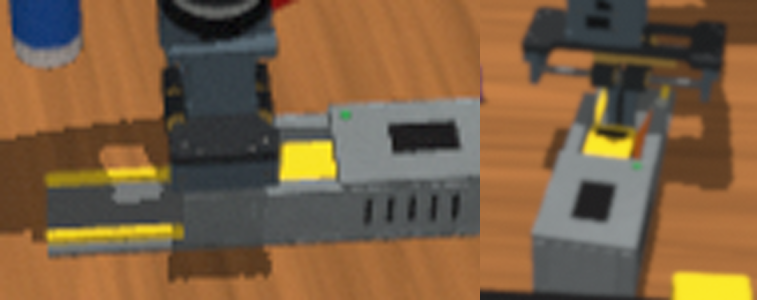

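Emit:
jog_arm(plan=[0,0,0.2,0,0,0,0.2,0,0,0,0.2,0,0,0,0.2,0,0,0,0.2,0,0,0,0.2,0])

```text
time_s: 17.1
ee_pos: [571.1, 49.5, 43.0]
ee_rot: [-166.4, 89.9, -174.1]
force: [-7.9, -0.7, 4.9]
gripper_width: 0.5
```

Emit:
jog_arm(plan=[0,0,0.1,0,0,0,0.1,0,0,0,0.1,0,0,0,0.1,0])

```text
time_s: 17.43
ee_pos: [575.2, 49.0, 43.0]
ee_rot: [-169.5, 89.9, -177.2]
force: [-6.5, -1.5, 3.1]
gripper_width: 0.5
```

Emit:
jog_arm(plan=[0,0,0.1,0,0,0,0.1,0,0,0,0.1,0])

```text
time_s: 17.68
ee_pos: [578.0, 48.7, 42.9]
ee_rot: [-169.2, 89.9, -176.9]
force: [-6.3, -2.0, 2.8]
gripper_width: 0.2
```

Emit:
jog_arm(plan=[0,0,0.1,0,0,0,0.1,0,0,0,0.1,0])

```text
time_s: 17.93
ee_pos: [580.7, 48.3, 43.0]
ee_rot: [-172.4, 89.8, 179.9]
force: [-9.5, -1.2, 6.8]
gripper_width: 0.2
```

Emit:
jog_arm(plan=[-0.06,0,0.1,0,0,0,0.1,0])

```text
time_s: 18.1
ee_pos: [581.4, 48.3, 43.0]
ee_rot: [-175.6, 89.7, 176.8]
force: [-10.3, -0.6, 5.4]
gripper_width: 0.5
```

Emit:
jog_arm(plan=[0,0,0.1,0,0,0,0.1,0])

```text
time_s: 18.27
ee_pos: [581.6, 48.2, 43.1]
ee_rot: [-175.6, 89.4, 176.7]
force: [-14.3, 1.4, 9.4]
gripper_width: 0.5
```

Emit:
jog_arm(plan=[0,0,0.1,0,0,0,0.1,0])

```text
time_s: 18.43
ee_pos: [582.0, 48.2, 43.1]
ee_rot: [-175.9, 89.2, 176.4]
force: [-18.6, 1.9, 12.5]
gripper_width: 0.4
```

The force rose steeply while the TCP stopped, at 18.6 N with Fz 12.5 N. This could be the contacts or a friction jam, so I'll ease back and take off the vertical load to tell which.

Emit:
jog_arm(plan=[-0.08,0,-0.15,0,-0.04,0,-0.15,0,0,0,0,0])

```text
time_s: 18.68
ee_pos: [581.9, 48.1, 43.4]
ee_rot: [-172.4, 89.6, 179.9]
force: [-7.4, -0.7, -2.3]
gripper_width: 0.5
```

Emit:
jog_arm(plan=[0,0,0.1,0,0,0,0,0])

```text
time_s: 18.85
ee_pos: [582.1, 48.1, 43.3]
ee_rot: [-174.6, 89.5, 177.8]
force: [-9.5, -0.6, 0.3]
gripper_width: 0.0
```

Emit:
jog_arm(plan=[0,0,0.1,0,0,0,0,0])

```text
time_s: 19.02
ee_pos: [582.3, 48.1, 43.2]
ee_rot: [-174.9, 89.4, 177.4]
force: [-12.4, 1.1, 2.0]
gripper_width: 0.3
```

At 12.4 N with almost no vertical load the pack doesn't slide on (free sliding took about 5 N). On the first approach it gave about 1.3 mm for 9 N, like the 5 N/mm spring plus added friction. The nose is at x≈151 mm, inside 148–186, so these are the contacts. I'll hold.

Emit:
jog_arm(plan=[0,0,0,0,0,0,0,0,0,0,0,0,0,0,0,0])

```text
time_s: 19.35
ee_pos: [582.3, 48.1, 43.2]
ee_rot: [-174.8, 89.4, 177.5]
force: [-11.0, 0.4, 1.3]
gripper_width: 0.3
```

Emit:
jog_arm(plan=[0,0,0,0,0,0,0,0,0,0,0,0,0,0,0,0])

```text
time_s: 19.68
ee_pos: [582.3, 48.1, 43.2]
ee_rot: [-174.9, 89.4, 177.4]
force: [-12.7, 0.8, 1.5]
gripper_width: 0.5
```

Emit:
jog_arm(plan=[0,0,0,0,0,0,0,0,0,0,0,0,0,0,0,0,0,0,0,0,0,0,0,0])

```text
time_s: 20.18
ee_pos: [582.3, 48.1, 43.2]
ee_rot: [-174.9, 89.4, 177.5]
force: [-12.4, 0.5, 0.8]
gripper_width: 0.3
```

```bash
python3 - <<'E'
from h import *
st=env.state();print(st['ee_pos'],bay(st['ee_pos']),st['time_s'],st['force'])
_,a=snap('side','d14.png');_,c=snap('scene','s14.png')
cv2.imwrite('pics/d14c.png',cv2.hconcat([cv2.resize(a[140:215,260:380],(480,300),interpolation=2),cv2.resize(c[150:280,300:420],(277,300),interpolation=2)]))
E
```

```text
[582.30612594  48.09545636  43.2405993 ] [45.3  1.9] 20.1833 [-12.39083649   0.54563463   0.82964522]
```

View pics/d14c.png

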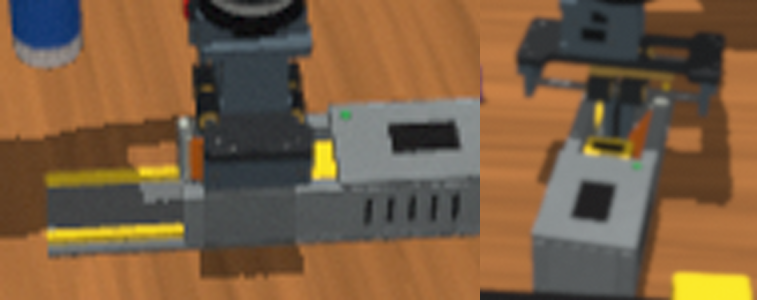

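I held 11–12.7 N for over 1 s, and the pack stays put, as the side view shows. Now I ease off slowly, compensating the arm's vertical coupling so the fingers don't drag the tail upward.

Emit:
jog_arm(plan=[0.01,0,-0.05,0,0.01,0,-0.05,0,0.02,0,-0.05,0,0.01,0,-0.05,0])

```text
time_s: 20.62
ee_pos: [582.2, 48.1, 43.2]
ee_rot: [-174.1, 89.7, 178.3]
force: [-7.3, -1.2, 0.3]
gripper_width: 0.3
```

Emit:
jog_arm(plan=[0.01,0,-0.05,0,0.02,0,-0.05,0,0.01,0,-0.05,0,0.01,0,-0.05,0])

```text
time_s: 20.95
ee_pos: [582.0, 48.2, 43.1]
ee_rot: [-169.6, 89.9, -177.2]
force: [-4.0, -1.7, -0.1]
gripper_width: 0.3
```

Emit:
jog_arm(plan=[0.01,0,-0.05,0,0.02,0,-0.05,0,0.01,0,-0.05,0,0.01,0,-0.05,0])

```text
time_s: 21.28
ee_pos: [581.6, 48.3, 43.1]
ee_rot: [-0.1, 89.9, -7.8]
force: [-1.3, -3.2, -1.4]
gripper_width: 0.6
```

Emit:
jog_arm(plan=[0,0,-0.05,0,0,0,-0.05,0,0,0,-0.05,0,0,0,-0.05,0,0,0,0,0])

```text
time_s: 21.7
ee_pos: [580.6, 48.5, 43.6]
ee_rot: [5.6, 89.8, -2.1]
force: [1.9, -3.9, -0.1]
gripper_width: 0.6
```

Emit:
jog_arm(plan=[-0.3,0,0,0,-0.5,0,0,0,-0.5,0,0,0,-0.5,0,0,0,-1,0,0,0,-1,0,0,0,-2,0,0,0,-2,0,0,0,-2,0,0,0,-2,0,0,0,0,0,0,0,0,0,0,0])

```text
time_s: 22.7
ee_pos: [580.0, 49.3, 163.1]
ee_rot: [21.6, 89.7, 14.0]
force: [-0.9, 0.0, 0.3]
gripper_width: 0.3
```

```bash
python3 - <<'E'
from h import *
st=env.state();print(st['ee_pos'],bay(st['ee_pos']),st['time_s'],st['force'])
_,a=snap('side','d15.png');_,c=snap('scene','s15.png');st,w=snap('wrist','w15.png')
cv2.imwrite('pics/d15c.png',cv2.hconcat([cv2.resize(a[140:215,260:380],(480,300),interpolation=2),cv2.resize(c[150:280,300:420],(277,300),interpolation=2)]))
E
```

```text
[580.00352159  49.28435264 163.05463624] [42.8  2.7] 22.7 [-0.90942774  0.00284034  0.29424517]
```

View pics/d15c.png

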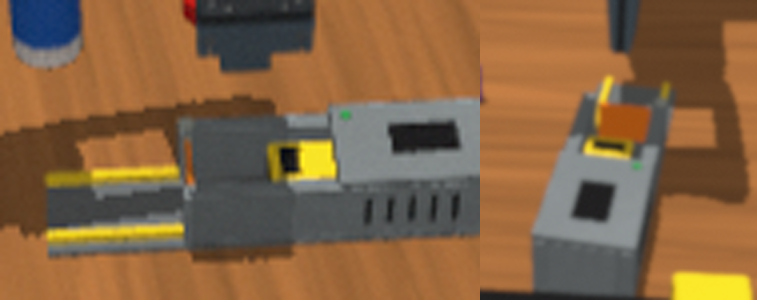

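View pics/w15.png

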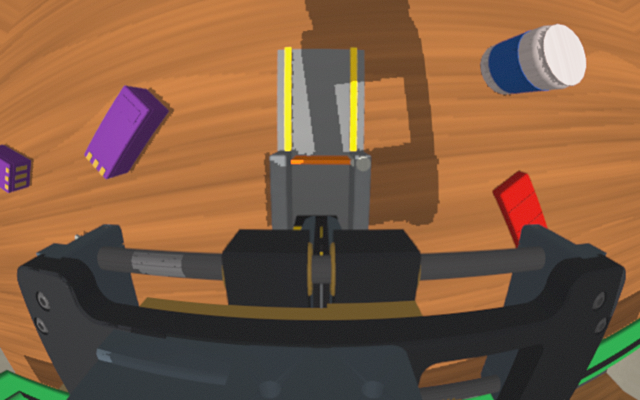

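The flap is shut (orange plate straight across) and the pack is upright with its tail in the open lane. I'll move the arm clear and measure the tail and the flap.

Emit:
jog_arm(plan=[-2,0,2,0,-2,0,2,0,-2,0,2,0,-1,0,2,0,0,0,2,0,0,0,0,0,0,0,0,0])

```text
time_s: 23.43
ee_pos: [677.8, 35.3, 228.8]
ee_rot: [-175.2, 89.8, 177.1]
force: [-0.2, 0.0, -0.0]
gripper_width: 0.8
```

```bash
python3 - <<'E'
from h import *
_,a=snap('side','d16.png');st,w=snap('wrist','w16.png')
for n,im,reg in(('side',a,(300,345,160,200)),('wrist',w,(250,400,100,260))):
    h=cv2.cvtColor(im,cv2.COLOR_BGR2HSV)
    for nm,lo,hi,z in(('yel',(22,120,60),(35,255,255),49),('org',(5,150,80),(18,255,255),48)):
        m=cv2.inRange(h,lo,hi);k=np.zeros_like(m);k[reg[2]:reg[3],reg[0]:reg[1]]=1;m=m*k
        num,l,s,c=cv2.connectedComponentsWithStats(m)
        for i in range(1,num):
            if s[i][4]<25 or s[i][4]>4000: continue
            cnt=max(cv2.findContours((l==i).astype(np.uint8),0,1)[0],key=cv2.contourArea)
            p=np.array([plane(n,q,z,st)[:2] for q in cnt[:,0].astype(float)],np.float32)
            bx=np.array([bay(q) for q in cv2.boxPoints(cv2.minAreaRect(p))])
            if abs(bx[:,1]).max()<60: print(n,nm,s[i],bx.tolist())
cv2.imwrite('pics/w16c.png',w)
print(st['ee_pos'],st['time_s'],st['force'])
cv2.imwrite('pics/w16z.png',cv2.resize(w[60:300,220:420],(500,600),interpolation=2))
E
```

```text
side yel [327 175  18  10 138] [[58.4, -20.7], [108.1, -24.4], [111.0, 14.2], [61.3, 17.8]]
wrist yel [ 296  116   41   47 1544] [[60.7, -25.3], [109.8, -25.0], [109.6, 16.9], [60.5, 16.7]]
[677.08272198  35.39586111 229.01365147] 23.4833 [-0.84889605 -0.41130243 -0.58303474]
```

View pics/w16z.png

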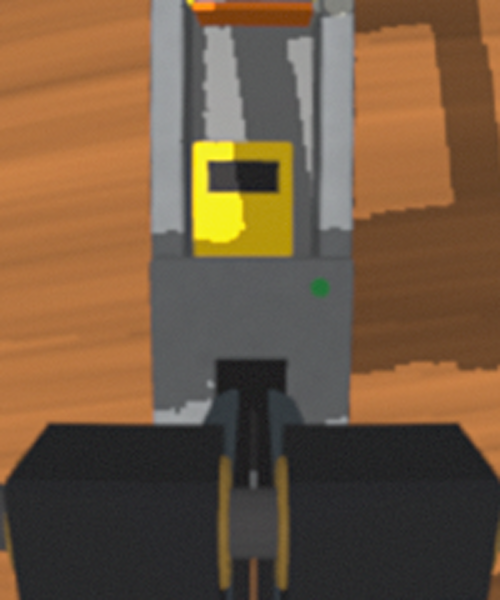

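View pics/d16.png

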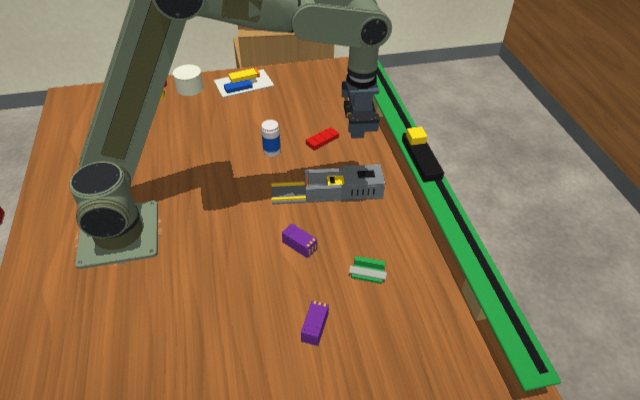

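The tail is at x≈60.5 mm, so the nose is at about 150.5 mm. The pack is straight and upright, and the flap is shut. One numeric check of the bystanders, then I hand in.

```bash
python3 - <<'E'
from h import *
a=cv2.imread('pics/side0.png');b=cv2.imread('pics/d16.png')
for nm,lo,hi,r in [('can',(100,120,60),(125,255,255),(255,120,290,165)),('wax',(0,180,120),(6,255,255),(300,120,345,155)),('guide',(50,100,60),(80,255,255),(345,250,390,290))]:
    o=[]
    for im in(a,b):
        m=cv2.inRange(cv2.cvtColor(im,cv2.COLOR_BGR2HSV),lo,hi)[r[1]:r[3],r[0]:r[2]];M=cv2.moments(m,True);o.append((M['m10']/M['m00'],M['m01']/M['m00'],M['m00']))
    print(nm,np.round(o,1).tolist())
print(env.job_done(),env.state()['time_s'])
E
```

```text
can [[15.8, 24.2, 207.0], [15.8, 24.2, 206.0]]
wax [[22.5, 17.7, 376.0], [22.5, 17.7, 379.0]]
guide [[23.2, 17.5, 421.0], [23.2, 17.5, 424.0]]
the job is handed in; nothing more can be done
the job is handed in; nothing more can be done
```

The battery pack is in the charger against the contacts, with the flap shut behind it, and the job is handed in at about 23.5 s. One thing went wrong: the 20 N limit was passed once, early in the push.

**What I did:** I laid the pack on the apron, brass end towards the flap. I pushed it with closed fingers through the flap to the contacts and held 11–12.7 N for just over a second. Then I eased off over about a second and a half and lifted the fingers out.

**Last checks:**
- **Pack:** it is upright and straight on the lane floor, about 4 mm off the middle. The tail is at x ≈ 60.5 mm, so the nose is at about 150.5 mm, within the stated 148–186 mm. Arm and fingers are clear of everything.
- **Flap:** it looks shut straight across the lane in the side, scene and wrist pictures. The colour check meant to measure its angle found no orange, so this rests on the pictures only.
- **Other objects:** the wax block, can and edge guide have not moved in the side view (less than 0.1 pixel).

**What failed or is uncertain:**
- **Force limit:** early on the apron, before the flap and the contacts, the fingers jammed against the pack and the force briefly read about 25 N. I backed off, raised the fingers and slid on at lower force.
- **Peak at the contacts:** the highest reading there was 18.6 N, just before I eased down to 12 N. Forces were read only at the end of each move, so a short higher peak could have been missed.
- **Contact:** this is inferred from force and position, because the contact block cannot be seen. The pack stopped dead at 12 N, where it had been sliding at about 5 N.

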